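# Level the dish-pouring plate

## Task

Level the square metal plate that carries the empty petri dish: turn its two black round screw knobs, whichever need it, until the bubble in each of the two tube vials stands between its two black lines. Then let go of the knobs.

Things in the scene. Friction and masses are not known exactly. Their poses are not given: they have to be found in the camera images.
- knob_a (a point): Grip point of knob A, on its upright axis, about 62 mm above the worktop: black ribbed knob, 37 mm across, top 10 mm above this point, plate's top 26 mm below. Plate clear for 50 mm round it. Turns stiffly, stays put, stops 1.2 rad either way from level. Site axes are the plate's and do not turn: x along the edge from the pivot corner (low steel stud, 176 mm off) to knob A, y to knob B.
- knob_b (a point): Grip point of knob B, on its upright axis: the same black knob, sizes and heights at the other corner, 176 mm from the pivot corner along the plate's y. Same axes as knob_a. Vial A (18 mm high) lies along the edge between pivot corner and knob A, vial B between pivot corner and knob B. Plate 220 x 220 x 12 mm, tilts under 1.5 degrees.
- bubble_a_mid (a point): Middle of the white bubble (16 mm long) in vial A, a yellow-green tube on a metal block, 18 mm high. Midway between its two black lines (34 mm apart) when 104 mm from knob_a's axis; nearer = too far towards knob A. Only knob A moves it: clockwise seen from above raises that corner and moves the bubble 30 mm per radian towards knob A; anticlockwise, away from it. It always starts too near knob A.
- bubble_b_mid (a point): Middle of the white bubble in vial B, the same tube on the other edge. Midway between its two black lines when 104 mm from knob_b's axis. Only knob B moves it: clockwise seen from above 30 mm per radian towards knob B; anticlockwise, away from it. It may start off to either side, or already between the lines.

How it is judged:
At the end, for the whole second after the job is handed in: The middle of each bubble is within 9 mm of the midpoint between the two lines of its vial (104 mm from its knob's axis), so that the bubble stands between the lines (x of bubble_a_mid in the frame of knob_a between -0.113 and -0.095 m and y of bubble_b_mid in the frame of knob_b between -0.113 and -0.095 m); the robot touches nothing.
It also fails if it takes over 54 s, if anything falls off the work surface, if the arm or the gripper's body presses on something with over 40 N, if the wrist force passes 120 N, or if a joint passes its speed limit or range.

## Robot

A 7-joint arm with a two-finger parallel gripper is mounted at the origin on a cart in front of the work surface, level with it; the furniture and walls round the work are solid. World frame = base frame: x ahead of the robot, y to its left, z up, the work surface at z = 0. Lengths are in m, angles in rad, forces in N, time in s.
With the tool pointing down it reaches from about 0.425 to 0.95 m from the base axis. Payload 16.7 kg.
Tool frame: the origin (TCP) lies on the mounting face of the last link; the fingertips stand 199 mm ahead of it and the grasp point (between the pads) lies robot.hold_point_z ahead of it (robot.hold_point_z is the distance from the TCP to the grasp point, in m); z points along the fingers, y is the line along which they close (so a half turn about z gives the same grasp; the last joint's range is limited). The gripper opens to 94 mm and grips with 3 to 60 N. Pads are 16 mm wide; open, the fingers measure 119 mm over their backs; the gripper's body (75 mm by 177 mm) begins 78 mm behind the grasp point.
Start: joints at [1, 0.426, 0.074, 1.606, -0.034, 1.111, -0.067], TCP at [0.276, -0.616, 0.405] pointing down, gripper open.
Joint ranges: [-2.85, 2.85], [-0.5, 2.14], [-1.23, 1.37], [0.21, 2.46], [-1.02, 4.16], [0.16, 2.05], [-2.73, 2.73]. Speed limits (rad/s): [1.89, 1.89, 2.39, 2.39, 3.01, 3.01, 3.01].

## Interface

Orientations are given as a unit quaternion [w, x, y, z].
In Python, from bench import read_state, camera, robot gives the robot as it stands.
- The arm moves only by the shell command python3 -m jog 'ROWS' [FORCE]. ROWS is a JSON object of lists of equal length, an entry for each row: "grip": the closure, from -1 (fully open) to 1 (shut); "dp": the shift along the tool's x, y, z in mm, a list of three; "angular": the turn, a rotation vector about the tool's x, y, z in rad, a list of three. In form: {"grip": [grip, ...], "dp": [[dx, dy, dz], ...], "angular": [[wx, wy, wz], ...]}. A call has 1 to 12 rows; each row shifts and turns the commanded pose from where the row before left it, along the tool's axes as they then stand; what a row does not reach is not made up. A row lasts 1/12 s, in which the tool goes at most 41.7 mm and 7.16 degrees, less where a joint would pass 70% of its speed; a pose out of reach is approached as far as the arm can. A call is refused whole if a number of a shift passes 41.7 or a number of a turn 0.125, either way. A call with a gripper value outside its range is refused whole. The fingers move at their own pace and stop on an object; FORCE is the grip in N (left out, the last holds). Time passes only in rows, so rows that do not move let the fingers close. It gives the time, the measured TCP pose, the force, the opening and the grip force at its end, in the units of the state.
- read_state(): the state, without advancing time (a new reading comes with each control period).
- camera(name): name is "scene" or "top" or "wrist"; returns a dict with "pixels" (400x640x3 uint8, red, green, blue), "camera_matrix" (3x3 intrinsics, pixels), "k1" (the pictures are not rectified: a ray, as slopes to the right and down, at radius r is drawn at 1 + k1 r^2 times it, then the intrinsics apply), "rvec" (rotation vector, rad) and "tvec" (3), from world to camera coordinates, as OpenCV has them. Camera axes: x right, y down, z forward; pixel columns grow to the right and rows downward; lengths in m; the calibration is good to about 2 mm. A picture is of the moment at which its call begins. There is no depth.
- robot.sign_off(): hands the job in; it is judged then, once.
The state is a dict: "clock": time; "joint_pos": joint angles; "dq": joint speeds; "effort": joint torques, N m; "tool_pos": TCP position; "tool_rot": TCP orientation; "force": force on the tool from outside, world axes, zero at the start; "ft_torque": the same for the moment, N m; "finger_gap": finger opening in m; "finger_force": force on a finger pad.
Only numpy, scipy, OpenCV 4.12 (cv2) and the standard library are available. Lean on these libraries where they do the work, as an engineer would, in place of code of your own. Each camera call takes 0.05 s, during which the arm holds its last target. There are 200 camera calls.

## Working session

There is one attempt and no reset: what is moved stays moved. The work goes in short steps, Python scripts to look and compute and a shell command to move; the robot and the scene stay as the last step left them, time stands still between calls to the robot, and variables do not carry over. Pictures are saved under pics/ and viewed, at most 10 in all, crops included, and the job is handed in when it is done.

```bash
mkdir -p pics; cat > h.py <<'E'
import numpy as np, cv2
from bench import read_state, camera, robot
from scipy.spatial.transform import Rotation as R
def snap(n,f):
    c=camera(n); cv2.imwrite(f,c["pixels"][:,:,::-1]); np.save(f+'.npy',c,allow_pickle=True); return c
def load(f): return np.load(f+'.npy',allow_pickle=True).item()
def px2w(c,uv,z):
    K=np.array(c["camera_matrix"]); k=c["k1"]
    d=np.array([(uv[0]-K[0,2])/K[0,0],(uv[1]-K[1,2])/K[1,1]]); s=d.copy()
    for _ in range(30): s=d/(1+k*(s@s))
    M=cv2.Rodrigues(np.array(c["rvec"],float))[0]; t=np.array(c["tvec"]).ravel()
    o=-M.T@t; r=M.T@np.array([s[0],s[1],1]); return o+r*(z-o[2])/r[2]
E
python3 - <<'E'
from h import *
snap("top","pics/top.png"); c=snap("scene","pics/scene.png")
s=read_state(); print(s); print(robot.hold_point_z)
E
```

```text
{'clock': 0.1, 'joint_pos': array([ 0.9995153 ,  0.42668175,  0.07384731,  1.60652066, -0.03410676,
        1.11078241, -0.06702596]), 'dq': array([-0.00100242, -0.00128612,  0.00049693, -0.00251321, -0.00220419,
        0.00073495,  0.00175025]), 'effort': array([ 7.56364519e-03, -9.37472320e+01,  3.67686488e+00, -4.55046022e+01,
       -4.85238153e-02,  1.67485705e-02,  6.22341236e-05]), 'tool_pos': array([ 0.2762661 , -0.61570459,  0.40404699]), 'tool_rot': array([-5.45342881e-04,  9.77839995e-01,  2.09352868e-01, -1.53506527e-04]), 'force': array([ 0.59307464,  0.51024074, -0.14322785]), 'ft_torque': array([ 0.00335882, -0.01720899,  0.03394959]), 'finger_force': 0.0, 'finger_gap': 0.09399007159609489}
0.1804
```

View pics/top.png

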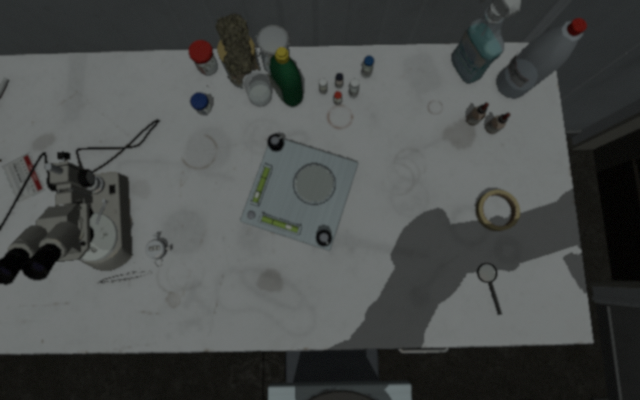

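View pics/scene.png

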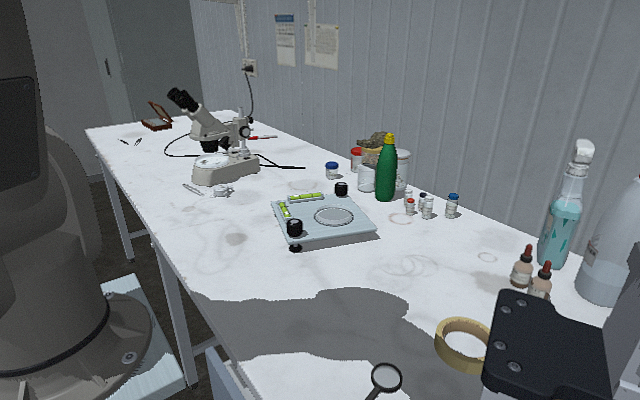

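```bash
python3 - <<'E'
from h import *
c=load("pics/top.png"); im=c["pixels"][125:255,230:370,::-1]
im=cv2.convertScaleAbs(cv2.resize(im,None,fx=5,fy=5,interpolation=cv2.INTER_CUBIC)[:600],alpha=1.5)
cv2.imwrite("pics/crop.png",im)
for n,uv,z in [("A",(324,234),.072),("B",(276,141),.072),("piv",(251,215),.04)]: print(n,px2w(c,uv,z))
M=cv2.Rodrigues(np.array(c["rvec"],float))[0];print(-M.T@np.array(c["tvec"]).ravel(),c["camera_matrix"],c["k1"])
E
```

```text
A [0.47994967 0.0262101  0.072     ]
B [0.69482853 0.13120186 0.072     ]
piv [0.52977301 0.19207844 0.04      ]
[0.39831876 0.03753111 0.93595011] [[395.38483176   0.         316.25703491]
 [  0.         395.38483176 199.98454792]
 [  0.           0.           1.        ]] -0.018961285168030816
```

View pics/crop.png

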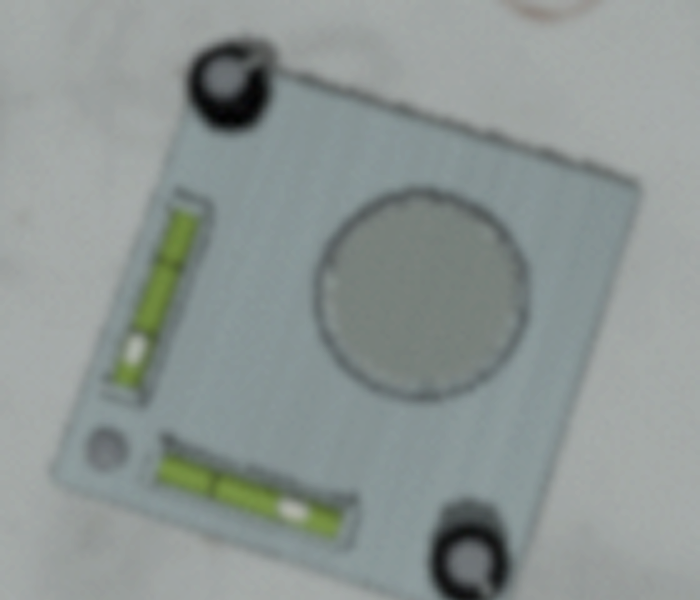

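Top crop: knob B's cap is at (275,140) px, knob A's at (323.4,237). Bubble A is at (288.4,227), too near A; bubble B is at (257,194.8), too near the pivot. The pivot stud is at (251,214.5).

```bash
python3 - <<'E'
from h import *
c=load("pics/top.png"); P=lambda u,v,z: px2w(c,(230+u/5,125+v/5),z)
A=P(467,562,.072);B=P(227,80,.072);p=P(106,448,.042);a=P(292,510,.050);b=P(135,349,.050)
print(A,B,p,a,b)
D=lambda u,v:np.linalg.norm((u-v)[:2])
print("pA,pB,AB",D(p,A),D(p,B),D(A,B),176*2**.5)
x=(A-p)[:2];y=(B-p)[:2];x/=np.hypot(*x);y/=np.hypot(*y);ya=np.arctan2(x[1],x[0]);yb=np.arctan2(y[1],y[0])-np.pi/2
print("yaw",ya,yb)
print("bub a",(a-A)[:2]@x,"b",(b-B)[:2]@y)
s=read_state();T=R.from_quat(s["tool_rot"],scalar_first=True);print(T.as_matrix())
h=s["tool_pos"]+T.apply([0,0,robot.hold_point_z]);print(h, T.inv().apply(A-h),T.inv().apply(B-h))
E
```

```text
[0.47254503 0.02768442 0.072     ] [0.69485892 0.1325754  0.072     ] [0.53039457 0.19128486 0.042     ] [0.49935564 0.1056962  0.05      ] [0.57469189 0.17710771 0.05      ]
pA,pB,AB 0.17352714342966385 0.17462910532447057 0.24581615276179022 248.90158697766475
yaw -1.910676962260179 -1.9136702946906088
bub a -0.08248704227747604 b -0.12814394178716976
[[ 9.12342706e-01  4.09427048e-01 -5.28547836e-04]
 [ 4.09427383e-01 -9.12342158e-01  1.00224210e-03]
 [-7.18714508e-05 -1.13079022e-03 -9.99999358e-01]]
[ 0.27617075 -0.61552379  0.22364711] [ 0.4425186  -0.50625354  0.15218787] [ 0.68829029 -0.51092868  0.15217549]
```

```bash
python3 -m jog '{"grip":[-0.3,-0.3,-0.3,-0.3,-0.3,-0.3,-0.3,-0.3,-0.3,-0.3],"dp":[[22,-25,0],[22,-25,0],[22,-25,0],[22,-25,0],[22,-25,0],[22,-25,0],[22,-25,0],[22,-25,0],[22,-25,0],[22,-25,0]],"angular":[[0,0,0],[0,0,0],[0,0,0],[0,0,0],[0,0,0],[0,0,0],[0,0,0],[0,0,0],[0,0,0],[0,0,0]]}' 40
python3 -m jog '{"grip":[-0.3,-0.3,-0.3,-0.3,-0.3,-0.3,-0.3,-0.3,-0.3,-0.3,-0.3,-0.3],"dp":[[22,-25,0],[22,-25,0],[22,-25,0],[22,-25,0],[22,-25,0],[22,-25,0],[22,-25,0],[22,-25,0],[22,-25,0],[22,-25,0],[0,0,0],[0,0,0]],"angular":[[0,0,0],[0,0,0],[0,0,0],[0,0,0],[0,0,0],[0,0,0],[0,0,0],[0,0,0],[0,0,0],[0,0,0],[0,0,0],[0,0,0]]}'
python3 - <<'E'
from h import *
s=read_state();T=R.from_quat(s["tool_rot"],scalar_first=True)
h=s["tool_pos"]+T.apply([0,0,robot.hold_point_z]);A=np.array([.4725,.0277,.062])
print(s["clock"],s["finger_gap"],s["joint_pos"],h,T.inv().apply(A-h)*1000)
snap("wrist","pics/w1.png")
E
```

```text
clock: 0.93
tool_pos: [0.3747, -0.296, 0.4046]
tool_rot: [-0.0, 0.978, 0.209, -0.0]
force: [1.4, -0.4, 0.2]
finger_gap: 0.0614
finger_force: 0.0
clock: 1.93
tool_pos: [0.4732, 0.022, 0.4045]
tool_rot: [-0.0, 0.978, 0.211, -0.0]
force: [-0.2, -1.5, 0.4]
finger_gap: 0.0614
finger_force: 0.0
1.9333 0.06138977147226426 [ 0.20896073  0.12074616 -0.41905737  2.02090068  0.05720113  1.01148145
 -1.38357492] [0.47313669 0.0221218  0.22405039] [  1.77011516  -5.24133646 162.0532187 ]
```

View pics/w1.png

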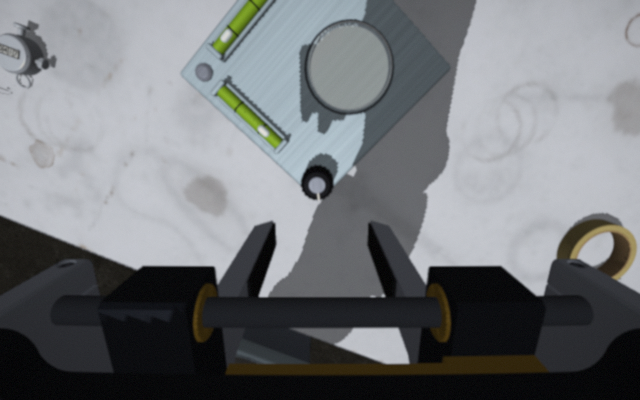

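The wrist view shows knob A's cap at (316,185), bubble A at (264,131) and bubble B at (225,36).

```bash
python3 - <<'E'
from h import *
c=load("pics/w1.png")
A=px2w(c,(316.5,184.5),.072);a=px2w(c,(264,131),.05);p=px2w(c,(204,72),.042)
print(A,a,p,[np.linalg.norm((A-q)[:2]) for q in (a,p)])
A[2]=.062
s=read_state();T=R.from_quat(s["tool_rot"],scalar_first=True)
h=s["tool_pos"]+T.apply([0,0,robot.hold_point_z]);print(T.inv().apply(A-h)*1000)
E
```

```text
[0.47294105 0.02776074 0.072     ] [0.5004423  0.10550892 0.05      ] [0.53201126 0.19111004 0.042     ] [np.float64(0.08246876443786892), np.float64(0.1737017066945481)]
[  3.1159442   -6.38340772 161.97128999]
```

```bash
python3 -m jog '{"grip":[-0.3,-0.3,-0.3,-0.3,-0.3,-0.3,-0.3,-0.3,-0.3,-0.3,-0.3],"dp":[[3,-6,0],[0,0,20],[0,0,20],[0,0,20],[0,0,20],[0,0,20],[0,0,20],[0,0,20],[0,0,12],[0,0,8],[0,0,0]],"angular":[[0,0,0],[0,0,0],[0,0,0],[0,0,0],[0,0,0],[0,0,0],[0,0,0],[0,0,0],[0,0,0],[0,0,0],[0,0,0]]}'
python3 -m jog '{"grip":[1,1,1,1,1,1],"dp":[[0,0,0],[0,0,0],[0,0,0],[0,0,0],[0,0,0],[0,0,0]],"angular":[[0,0,0],[0,0,0],[0,0,0],[0,0,0],[0,0,0],[0,0,0]]}' 45
```

```text
clock: 2.9
tool_pos: [0.4729, 0.0266, 0.2435]
tool_rot: [-0.0, 0.978, 0.209, -0.001]
force: [-0.4, -0.3, -0.8]
finger_gap: 0.0611
finger_force: 0.0
clock: 3.4
tool_pos: [0.4736, 0.0274, 0.2453]
tool_rot: [0.0, 0.978, 0.209, 0.001]
force: [-0.0, 1.8, 7.9]
finger_gap: 0.0352
finger_force: 45.0
```

```bash
python3 -m jog '{"grip":[1,1,1,1,1,1,1,1,1,1],"dp":[[0,0,0],[0,0,0],[0,0,0],[0,0,0],[0,0,0],[0,0,0],[0,0,0],[0,0,0],[0,0,0],[0,0,0]],"angular":[[0,0,-0.09],[0,0,-0.09],[0,0,-0.09],[0,0,-0.09],[0,0,-0.09],[0,0,-0.09],[0,0,-0.09],[0,0,-0.09],[0,0,0],[0,0,0]]}'
python3 - <<'E'
from h import *
s=read_state();print(s["ft_torque"],R.from_quat(s["tool_rot"],scalar_first=True).as_matrix()[:2,1]);c=snap("top","pics/t2.png")
im=c["pixels"][125:255,230:370,::-1]
cv2.imwrite("pics/t2c.png",cv2.convertScaleAbs(cv2.resize(im,None,fx=4,fy=4,interpolation=cv2.INTER_CUBIC),alpha=1.5))
E
```

```text
clock: 4.23
tool_pos: [0.473, 0.0273, 0.2442]
tool_rot: [-0.001, 0.842, 0.539, -0.0]
force: [1.5, 5.3, -18.0]
finger_gap: 0.0352
finger_force: 45.0
[ 1.57880282 -0.32536472  0.01764877] [ 0.90824359 -0.41843969]
```

View pics/t2c.png

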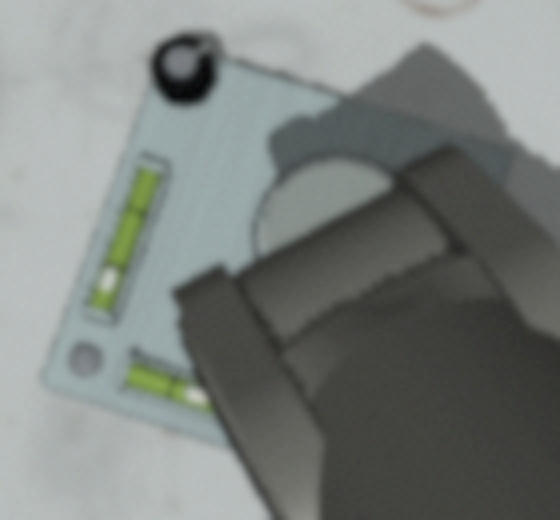

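The bubble in vial A is now at about (279.5,224) px, close to the middle. Next I release, rise, and turn back.

```bash
python3 -m jog '{"grip":[-0.3,-0.3,-0.3,-0.3,-0.3,-0.3,-0.3,-0.3,-0.3,-0.3,-0.3,-0.3],"dp":[[0,0,0],[0,0,0],[0,0,0],[0,0,-10],[0,0,-20],[0,0,-20],[0,0,-20],[0,0,-20],[0,0,-20],[0,0,-20],[0,0,-20],[0,0,-10]],"angular":[[0,0,0],[0,0,0],[0,0,0],[0,0,0],[0,0,0.1],[0,0,0.1],[0,0,0.1],[0,0,0.1],[0,0,0.1],[0,0,0.1],[0,0,0.1],[0,0,0]]}'
python3 - <<'E'
from h import *
s=read_state();T=R.from_quat(s["tool_rot"],scalar_first=True)
h=s["tool_pos"]+T.apply([0,0,robot.hold_point_z]);B=np.array([.6949,.1326,.062])
print(s["joint_pos"],h,T.inv().apply(B-h)*1000)
snap("wrist","pics/w2.png")
E
```

```text
clock: 5.28
tool_pos: [0.4735, 0.0275, 0.4079]
tool_rot: [0.0, 0.976, 0.216, 0.002]
force: [0.8, 0.1, -0.1]
finger_gap: 0.0613
finger_force: 0.0
[ 0.2648237   0.12301958 -0.49101982  2.01362832  0.06878627  1.017041
 -1.39370459] [0.47410667 0.02749495 0.22749497] [244.00032504  -2.2043853  166.26584606]
```

View pics/w2.png

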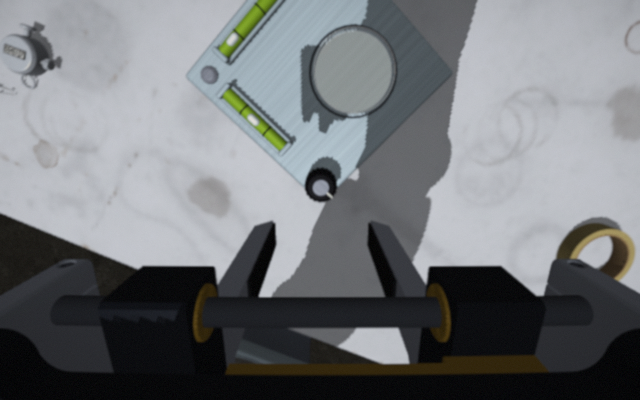

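Bubble A, at (252,119), now sits midway between its lines, about 12 px from each. Now to knob B.

```bash
python3 -m jog '{"grip":[-0.3,-0.3,-0.3,-0.3,-0.3,-0.3,-0.3,-0.3,-0.3,-0.3,-0.3,-0.3],"dp":[[24,0,0],[24,0,0],[24,0,0],[24,0,0],[24,0,0],[24,0,0],[24,0,0],[24,0,0],[24,0,0],[28,-2,0],[0,0,0],[0,0,0]],"angular":[[0,0,0],[0,0,0],[0,0,0],[0,0,0],[0,0,0],[0,0,0],[0,0,0],[0,0,0],[0,0,0],[0,0,0],[0,0,0],[0,0,0]]}'
python3 - <<'E'
from h import *
s=read_state();T=R.from_quat(s["tool_rot"],scalar_first=True)
h=s["tool_pos"]+T.apply([0,0,robot.hold_point_z]);B=np.array([.6949,.1326,.062])
print(s["joint_pos"],h,T.inv().apply(B-h)*1000)
snap("wrist","pics/w3.png")
c=load("pics/w2.png");A=px2w(c,(321,184.5),.072);a=px2w(c,(252,119),.05);print(A,np.linalg.norm((A-a)[:2]))
E
```

```text
clock: 6.33
tool_pos: [0.6935, 0.1341, 0.4032]
tool_rot: [-0.001, 0.975, 0.221, -0.001]
force: [-0.7, -0.5, 0.6]
finger_gap: 0.061
finger_force: 0.0
[ 0.03835975  0.51863485 -0.46539683  1.50096041  0.24136286  1.18092003
 -1.59134157] [0.69315879 0.13427868 0.2228081 ] [  1.06368031   2.50759013 160.80321607]
[0.47581362 0.0282191  0.072     ] 0.10567402984974243
```

View pics/w3.png

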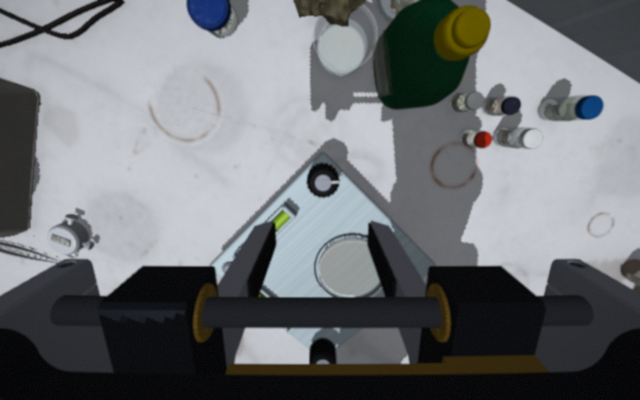

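Knob B's cap is at (322,180); the green bottle's base comes nearest at about (400,108).

```bash
python3 - <<'E'
from h import *
c=load("pics/w3.png")
B=px2w(c,(321.5,180.5),.062+.01)
s=read_state();T=R.from_quat(s["tool_rot"],scalar_first=True)
h=s["tool_pos"]+T.apply([0,0,robot.hold_point_z]);f=lambda q:T.inv().apply(q-h)*1000
print(B,f(B),f(px2w(c,(395,107),0)),f(px2w(c,(400,107),.03)),f(px2w(c,(435,50),.14)))
E
```

```text
[0.69939753 0.13700607 0.072     ] [ 7.82973870e+00 -1.32013472e-01  1.51153290e+02] [ 87.49228966  93.39981456 222.95620628] [ 86.74217277  91.94921614 192.95853178] [126.5133433   87.60298105  82.90571411]
```

```bash
python3 -m jog '{"grip":[-0.3,-0.3,-0.3,-0.3,-0.3,-0.3,-0.3,-0.3,-0.3,-0.3,-0.3],"dp":[[4.5,1,0],[0,0,20],[0,0,20],[0,0,20],[0,0,20],[0,0,20],[0,0,20],[0,0,20],[0,0,12],[0,0,8],[0,0,0]],"angular":[[0,0,0],[0,0,0],[0,0,0],[0,0,0],[0,0,0],[0,0,0],[0,0,0],[0,0,0],[0,0,0],[0,0,0],[0,0,0]]}'
python3 -m jog '{"grip":[1,1,1,1,1,1],"dp":[[0,0,0],[0,0,0],[0,0,0],[0,0,0],[0,0,0],[0,0,0]],"angular":[[0,0,0],[0,0,0],[0,0,0],[0,0,0],[0,0,0],[0,0,0]]}' 45
python3 -m jog '{"grip":[1,1,1,1,1,1,1,1,1,1,1],"dp":[[0,0,0],[0,0,0],[0,0,0],[0,0,0],[0,0,0],[0,0,0],[0,0,0],[0,0,0],[0,0,0],[0,0,0],[0,0,0]],"angular":[[0,0,0.09],[0,0,0.09],[0,0,0.09],[0,0,0.09],[0,0,0.09],[0,0,0.09],[0,0,0.09],[0,0,0.09],[0,0,0.09],[0,0,0],[0,0,0]]}'
```

```text
clock: 7.3
tool_pos: [0.6972, 0.1339, 0.2434]
tool_rot: [0.0, 0.976, 0.219, -0.001]
force: [-0.3, 0.5, -0.0]
finger_gap: 0.061
finger_force: 0.0
clock: 7.8
tool_pos: [0.6977, 0.1344, 0.2452]
tool_rot: [-0.0, 0.976, 0.219, 0.0]
force: [-0.3, 0.0, 0.7]
finger_gap: 0.035
finger_force: 45.0
clock: 8.72
tool_pos: [0.6977, 0.1345, 0.2452]
tool_rot: [-0.0, 0.983, -0.182, 0.0]
force: [0.4, -0.4, 4.6]
finger_gap: 0.0349
finger_force: 44.9
```

```bash
python3 -m jog '{"grip":[-0.3,-0.3,-0.3,-0.3,-0.3,-0.3,-0.3,-0.3,-0.3,-0.3,-0.3,-0.3],"dp":[[0,0,0],[0,0,0],[0,0,0],[0,0,-10],[0,0,-20],[0,0,-20],[0,0,-20],[0,0,-20],[0,0,-20],[0,0,-20],[0,0,-20],[0,0,-10]],"angular":[[0,0,0],[0,0,0],[0,0,0],[0,0,0],[0,0,0],[0,0,0],[0,0,0],[0,0,0],[0,0,0],[0,0,0],[0,0,0],[0,0,0]]}'
python3 -m jog '{"grip":[-0.3,-0.3,-0.3,-0.3,-0.3,-0.3,-0.3,-0.3,-0.3,-0.3,-0.3,-0.3],"dp":[[0,25,0],[0,25,0],[0,25,0],[0,25,0],[0,25,0],[0,25,0],[0,25,0],[0,25,0],[0,25,0],[0,25,0],[0,0,0],[0,0,0]],"angular":[[0,0,0],[0,0,0],[0,0,0],[0,0,0],[0,0,0],[0,0,0],[0,0,0],[0,0,0],[0,0,0],[0,0,0],[0,0,0],[0,0,0]]}'
python3 - <<'E'
from h import *
c=snap("top","pics/t3.png"); im=c["pixels"][125:255,230:370,::-1]
cv2.imwrite("pics/t3c.png",cv2.convertScaleAbs(cv2.resize(im,None,fx=5,fy=5,interpolation=cv2.INTER_CUBIC)[:600],alpha=1.5))
E
```

```text
clock: 9.72
tool_pos: [0.6977, 0.1344, 0.4081]
tool_rot: [-0.001, 0.983, -0.183, 0.001]
force: [-0.1, -0.5, 0.7]
finger_gap: 0.0614
finger_force: 0.0
clock: 10.72
tool_pos: [0.6071, -0.1003, 0.4048]
tool_rot: [0.0, 0.983, -0.184, -0.0]
force: [0.4, 0.6, -0.3]
finger_gap: 0.0611
finger_force: 0.0
```

View pics/t3c.png

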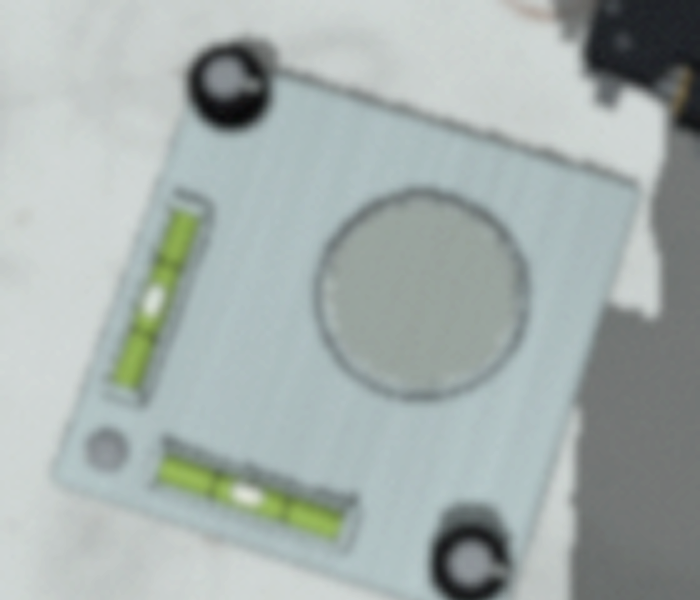

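Bubble B, at crop (152,300), lies midway between its lines at (167,264) and (138,337). Bubble A, at (247,494), lies midway between its lines at (212,485) and (283,507). The arm is clear of everything, so I'm handing in.

```bash
python3 -c "
from bench import robot
print(robot.sign_off())"
```

```text
the job is handed in; nothing more can be done
None
```

I turned knob A 0.72 rad anticlockwise and knob B 0.81 rad clockwise; in the last top-camera picture both bubbles stand midway between their lines, and I let go of the knobs, moved the arm clear and handed the job in at about 11 s.

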